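# Put the mixed-up dial gauges back on their own rests

### The job

The three dial gauges lie on one another's rests. Put each gauge in the middle of the round rest of its own size (large gauge on the large rest, medium on medium, small on small), parking on the empty square rest as needed. Keep the dials facing up, set every gauge down gently without dropping it, and leave the tape roll, the coupling and the jar where they stand.

Things in the scene. Friction and masses are not known exactly. Their poses are not given: they have to be found in the camera images.
- gauge_large: the large of three loose dial pressure gauges: round steel case 63 mm across and 32 mm high, white dial, lying on its back with the dial up; a thin brass stem sticks out sideways at mid-height, to 59.5 mm from the case's axis. Origin: centre of the case's underside; x along the stem, outward, z up. 80 to 380 g. At the start it lies near the middle of the medium round rest, stem in any direction
- gauge_medium: the medium of three loose dial pressure gauges: round steel case 50 mm across and 29 mm high, white dial, lying on its back with the dial up; a thin brass stem sticks out sideways at mid-height, to 53 mm from the case's axis. Origin: centre of the case's underside; x along the stem, outward, z up. 80 to 380 g. At the start it lies near the middle of the small round rest, stem in any direction
- gauge_small: the small of three loose dial pressure gauges: round steel case 40 mm across and 26 mm high, white dial, lying on its back with the dial up; a thin brass stem sticks out sideways at mid-height, to 48 mm from the case's axis. Origin: centre of the case's underside; x along the stem, outward, z up. 80 to 380 g. At the start it lies near the middle of the large round rest, stem in any direction
- rest_large: fixed flat round aluminium rest with a dark rubber top, 120 mm across, 15 mm high, no rim: the large one of three round rests. Origin: centre of its underside, on the bench, z up (its top is at 15 mm)
- rest_medium: fixed flat round aluminium rest with a dark rubber top, 96 mm across, 15 mm high, no rim: the medium one of three round rests. Origin: centre of its underside, on the bench, z up (its top is at 15 mm)
- rest_small: fixed flat round aluminium rest with a dark rubber top, 74 mm across, 15 mm high, no rim: the small one of three round rests. Origin: centre of its underside, on the bench, z up (its top is at 15 mm)
- rest_spare: fixed flat square rest with a dark rubber top, 100 by 100 mm, 15 mm high, no rim; empty at the start. Origin: centre of its underside, on the bench, z up
- tape_roll: bystander: loose roll of white tape lying flat, 86 mm across with a 60 mm hole, 30 mm high. Origin: centre of its underside
- coupling: bystander: loose steel hexagon coupling standing upright, 32 mm across, 44 mm high. Origin: centre of its underside
- jar: bystander: loose white plastic screw-top jar, 44 mm across, 60 mm high. Origin: centre of its underside
There are look-alikes about, which are no part of the job. Leave any green look-alike of the gauge_large alone.

How it is judged:
By the outcome, as a careful person would: the job done as asked, in the order asked, and still so for the second after the job is handed in, with the robot touching nothing.
It also fails if it takes over 120 s, if anything falls off the work surface, if the arm or the gripper's body presses on something with over 40 N, if the wrist force passes 120 N, or if a joint passes its speed limit or range.

### The arm

A 7-joint arm with a two-finger parallel gripper is mounted at the origin on the work surface. World frame = base frame: x ahead of the robot, y to its left, z up, the work surface at z = 0. Lengths are in m, angles in rad, forces in N, time in s.
With the tool pointing down it reaches from about 0.4 to 0.85 m from the base axis. Payload 4.5 kg.
Tool frame: the origin (TCP) lies midway between the tips of the shut fingers; the grasp point (between the pads) lies 19 mm behind it; z points along the fingers, y is the line along which they close (so a half turn about z gives the same grasp; the last joint's range is limited). The gripper opens to 88 mm and grips with 3 to 60 N. Pads are 18 mm wide; open, the fingers measure 123 mm over their backs; the gripper's body (75 mm by 187 mm) begins 45 mm behind the grasp point.
Start: joints at [1.201, 0.689, -0.195, 1.565, 0.157, 0.902, -0.215], TCP at [0.246, -0.575, 0.202] pointing down, gripper open.
Joint ranges: [-3.01, 3.01], [-0.46, 2.08], [-1.47, 1.51], [0.13, 2.56], [-1, 4.14], [0.04, 2.09], [-2.66, 2.66]. Speed limits (rad/s): [2.57, 2.57, 3.14, 3.14, 3.14, 3.14, 3.14].

### API

Orientations are given as a unit quaternion [x, y, z, w].
In Python, from plant import * gives the robot as it stands.
- The arm moves only by the tool send_rows, never from a script. Its argument "targets" is a list of rows, each a list of 2 entries, a list of its own where there are three numbers: the shift along the tool's x, y, z in units of 0.3 m (1.0 is 0.3 m), then the turn, a rotation vector about the tool's x, y, z in units of pi rad (1.0 is pi rad). A call has 1 to 12 rows; each row is the pose to reach, as a shift and turn from the pose commanded when the call began, along the tool's axes at that moment, turning the shorter way round; what a row does not reach only later rows make up. A row lasts 1/8 s, in which the tool goes at most 62.5 mm and 10.7 degrees, less where a joint would pass 70% of its speed; a pose out of reach is approached as far as the arm can. A call with a number of a shift or a turn outside -1 to 1 is refused whole. A call with a gripper value outside its range is refused whole. "fingers" is the opening, from 0 (shut) to 1 (fully open), set as the call begins (left out, the last holds). The fingers move at their own pace and stop on an object; "newtons" is the grip in N (left out, the last holds). Time passes only in rows, so rows that repeat a pose let the fingers close. It gives the time, the measured TCP pose, the force, the opening and the grip force at its end, in the units of the state.
- get_state(): the state, without advancing time (a new reading comes with each control period).
- snapshot(name): name is "side" or "top"; returns a dict with "img" (480x640x3 uint8, blue, green, red), "fx", "fy", "cx", "cy" (pixels), "cam_to_world" (4x4, takes a point from camera to world coordinates). Camera axes: x right, y down, z forward; pixel columns grow to the right and rows downward; lengths in m; the calibration is good to about 2 mm. A picture is of the moment at which its call begins. There is no depth.
- finish_job(): hands the job in; it is judged then, once.
The state is a dict: "clock": time; "q": joint angles; "qd": joint speeds; "joint_torque": joint torques, N m; "tool_pos": TCP position; "eef_rot": TCP orientation; "contact_force": force on the tool from outside, world axes, zero at the start; "moment": the same for the moment, N m; "opening": opening from 0.0 (shut) to 1.0 (fully open); "finger_force": force on a finger pad.
Only numpy, scipy, OpenCV 4.12 (cv2) and the standard library are available. Lean on these libraries where they do the work, as an engineer would, in place of code of your own. Each camera call takes 0.05 s, during which the arm holds its last target. There are 200 camera calls.

## Working session

There is one attempt and no reset: what is moved stays moved. The work goes in short steps, Python scripts to look and compute and a tool call to move; the robot and the scene stay as the last step left them, time stands still between calls to the robot, and variables do not carry over. Pictures are saved under pics/ and viewed, at most 14 in all, crops included, and the job is handed in when it is done.

Besides the shell and the picture viewer there is one more tool, called after ">>>" as name(argument=value, ...) on one line, values as JSON. send_rows: Moves the arm, as the interface text tells. Its arguments: {"type":"object","properties":{"targets":{"type":"array"},"fingers":{"type":"number"},"newtons":{"type":"number"}},"required":["targets"]}

```bash
mkdir -p pics; ls; python3 - <<'E'
from plant import *
import cv2,pickle
s=get_state();print(s)
for n in("top","side"):
    d=snapshot(n);cv2.imwrite(f"pics/{n}0.png",d["img"]);print(n,d["fx"],d["fy"],d["cx"],d["cy"],d["cam_to_world"]);pickle.dump(d,open(f"{n}0.pkl","wb"))
E
```

```text
pics
{'clock': 0.0, 'q': array([ 1.20078352,  0.68998384, -0.19448491,  1.56635022,  0.15728035,
        0.90250862, -0.21508854]), 'qd': array([ 6.17722998e-04, -1.04476470e-03, -7.99659162e-05, -2.32946849e-03,
        9.46896856e-04,  3.16426493e-04, -9.83808588e-06]), 'joint_torque': array([ 1.16509938e-03, -5.27566087e+01, -1.26725111e+00, -1.53427255e+01,
       -5.28451125e-02,  6.28256865e-03,  1.67863777e-04]), 'tool_pos': array([ 0.24523919, -0.57410509,  0.20160781]), 'eef_rot': array([ 9.79679412e-01,  2.00567653e-01, -2.54869482e-04, -8.95574342e-04]), 'contact_force': array([0.3188904 , 0.38306245, 0.76905107]), 'moment': array([0.03417036, 0.00700763, 0.02351991]), 'finger_force': 0.0, 'opening': 0.9962270278315927}
top 533.0765813510111 533.0765813510111 315.10819515930643 244.07105386816858 [[-0.0112924  -0.98767346  0.15612055  0.32157931]
 [-0.99976273  0.01406039  0.01663685  0.05063268]
 [-0.01862689 -0.15589564 -0.98759789  0.99408579]
 [ 0.          0.          0.          1.        ]]
side 544.2314957561748 544.2314957561748 314.52328130401116 234.24968960712047 [[ 0.99618491 -0.05061682  0.07108841  0.40051079]
 [-0.08709156 -0.5249339   0.84667553 -0.78477583]
 [-0.00553931 -0.84963659 -0.52733953  0.55556274]
 [ 0.          0.          0.          1.        ]]
```

View pics/top0.png

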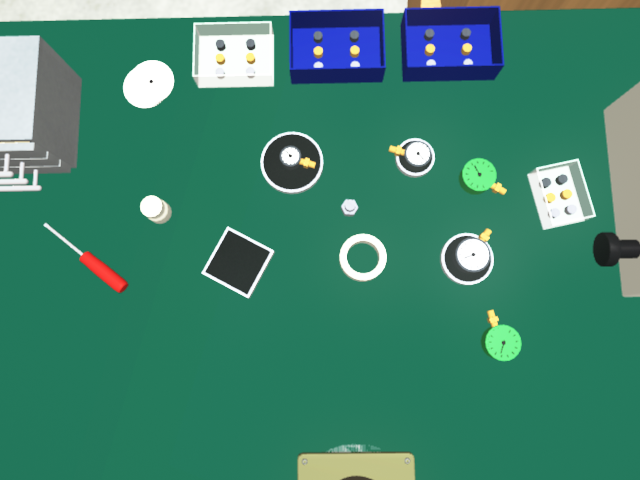

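View pics/side0.png

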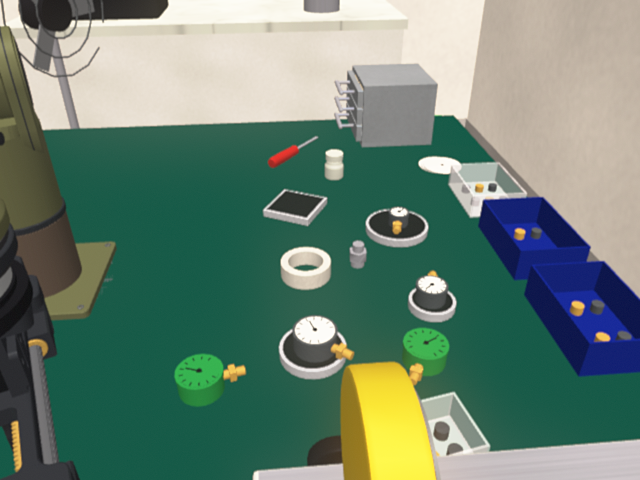

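Top view: the gauges to choose from are white large (473,255) on the medium rest, white medium (417,155) on the small rest, and white small (290,157) on the large rest. The look-alikes are green, at (479,175) and (503,343). The spare rest is at (238,262), tape (363,257), coupling (349,207) and jar (156,209). The side view shows the same layout: large (315,335), medium (432,290), small (399,215). Next I'll check close crops.

```bash
python3 - <<'E'
import cv2,numpy as np
t=cv2.imread("pics/top0.png");s=cv2.imread("pics/side0.png")
def c(i,u,v,f=5,w=40,h=40):
    k=cv2.resize(i[v-h:v+h,u-w:u+w],None,fx=f,fy=f,interpolation=cv2.INTER_CUBIC)
    for j in range(0,2*w,10):
        cv2.line(k,(j*f,0),(j*f,6),(0,0,255));cv2.line(k,(0,j*f),(6,j*f),(0,0,255))
    cv2.putText(k,f"{u-w},{v-h}",(8,20),0,.4,(0,255,255));return k
f=3.3
L=[(t,468,255),(t,415,158),(t,292,162)],[(s,315,340),(s,432,295),(s,397,220)]
m=np.vstack([np.hstack([cv2.resize(c(*a),(264,264)) for a in r]) for r in L])
cv2.imwrite("pics/m.png",m)
E
```

```text
(no output)
```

View pics/m.png

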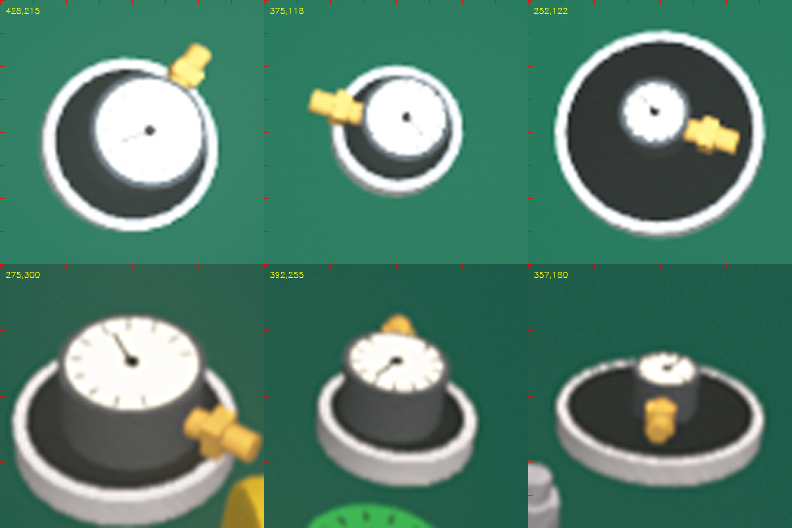

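The crops confirm the choice: three white-dial gauges in dark cases. Top pivots are large (473.5,254.4), medium (418,153.5), small (290.5,155.6). Side pivots are (314.7,329.4), (432.3,284.4), (399.1,211.5). Top stem tips are (488.6,229.5), (389.5,148.6), (315.3,165.6).

```bash
cat > h.py <<'E'
import cv2,numpy as np,pickle
def P(d):
    K=np.array([[d["fx"],0,d["cx"]],[0,d["fy"],d["cy"]],[0,0,1.]]);return K@np.linalg.inv(d["cam_to_world"])[:3]
def tri(dt,ds,a,b):
    X=cv2.triangulatePoints(P(dt),P(ds),np.array(a,float).reshape(2,1),np.array(b,float).reshape(2,1));return (X[:3]/X[3]).ravel()
def onz(d,p,z):
    T=d["cam_to_world"];r=T[:3,:3]@[(p[0]-d["cx"])/d["fx"],(p[1]-d["cy"])/d["fy"],1];return T[:3,3]+r*(z-T[2,3])/r[2]
S=2000
def rect(d,c,z,h=.09):  # metric patch: col=+x, row=+y
    n=int(2*h*S);H=P(d)@np.array([[1/S,0,c[0]-h],[0,1/S,c[1]-h],[0,0,z],[0,0,1]])
    return cv2.warpPerspective(d["img"],H,(n,n),flags=cv2.INTER_CUBIC|cv2.WARP_INVERSE_MAP)
def notgreen(i):
    hsv=cv2.cvtColor(i,cv2.COLOR_BGR2HSV);return np.uint8(255*~((hsv[...,1]>90)&(hsv[...,0]>60)&(hsv[...,0]<95)))
def ring(d,c,z,r,h=.09):
    g=cv2.cvtColor(rect(d,c,z,h),cv2.COLOR_BGR2GRAY)
    o=cv2.HoughCircles(cv2.GaussianBlur(g,(0,0),3),cv2.HOUGH_GRADIENT_ALT,1.2,5,param1=100,param2=.3,minRadius=int(r*S-6),maxRadius=int(r*S+6))
    return None if o is None else [(np.round(np.array(c)+q[:2]/S-h,4).tolist(),round(q[2]/S,4)) for q in o[0][:4].astype(float)]
E
python3 - <<'E'
from h import *
t=pickle.load(open("top0.pkl","rb"));s=pickle.load(open("side0.pkl","rb"))
T={"L":((473.5,254.4),(314.7,329.4),(488.6,229.5)),"M":((418,153.5),(432.3,284.4),(389.5,148.6)),"S":((290.5,155.6),(399.1,211.5),(315.3,165.6))}
for k,(a,b,e) in T.items():
    p=tri(t,s,a,b);q=onz(t,e,p[2]-.015);v=q-p;print(k,p.round(4),"reach",np.hypot(*p[:2]).round(3),"stem deg",np.degrees(np.arctan2(v[1],v[0])).round(1),np.hypot(*v[:2]).round(4))
for k,uv,r in(("medR",(467,258),.048),("smallR",(415,157),.037),("largeR",(291,162),.06)):
    c=onz(t,uv,.015)[:2]
    for n,d in(("t",t),("s",s)):
        print(k,n,ring(d,c,.015,r))
c=onz(t,(238,262),.015)[:2]
for n,d in(("t",t),("s",s)):
    m=notgreen(rect(d,c,.015));l=cv2.findContours(m,0,1)[0];k=min(l,key=lambda k:-cv2.pointPolygonTest(k,(180,180),True))
    (x,y),wh,a=cv2.minAreaRect(k);print("spare",n,c+np.array([x,y])/S-.09,np.array(wh)/S,a)
for k,uv,z in(("tape",(363,257),.03),("coup",(349,207),.044),("jar",(152,205),.06),("green1",(479,175),.03),("green2",(503,343),.03)):print(k,onz(t,uv,z).round(3))
E
```

```text
L [ 0.4482 -0.2159  0.0463] reach 0.497 stem deg -35.5 0.059
M [ 0.639  -0.1257  0.0424] reach 0.651 stem deg 72.8 0.0527
S [0.6396 0.1107 0.0397] reach 0.649 stem deg -108.2 0.0482
medR t [([0.4476, -0.2118], np.float64(0.0486))]
medR s [([0.4434, -0.2286], np.float64(0.048)), ([0.447, -0.216], np.float64(0.0485))]
smallR t [([0.6431, -0.1248], np.float64(0.0375))]
smallR s [([0.6431, -0.129], np.float64(0.0372)), ([0.6353, -0.1452], np.float64(0.036))]
largeR t [([0.6349, 0.1125], np.float64(0.0601))]
largeR s [([0.6325, 0.1077], np.float64(0.0601))]
spare t [0.44541436 0.21111929] [0.10398649 0.10251895] 61.52579879760742
spare s [0.44344445 0.19751108] [0.1307581  0.11482852] 61.821407318115234
tape [ 0.449 -0.02   0.03 ]
coup [0.539 0.004 0.044]
jar [0.545 0.36  0.06 ]
green1 [ 0.6   -0.239  0.03 ]
green2 [ 0.292 -0.263  0.03 ]
```

```bash
cat > go.py <<'E'
import sys,numpy as np
from plant import *
from scipy.spatial.transform import Rotation as R
def go(x,y,z,yaw):
    s=get_state();r=R.from_quat(s["eef_rot"]);p=s["tool_pos"]
    g=R.from_euler("z",yaw,degrees=True)*R.from_euler("x",180,degrees=True)
    cur=np.degrees(np.arctan2(*r.as_matrix()[[1,0],0]))
    print("t",round(s["clock"],2),"pos",p.round(4),"yaw",cur.round(1),"f",s["contact_force"].round(1),"shift",(r.inv().apply(np.array([x,y,z])-p)/.3).round(3),"turn",((r.inv()*g).as_rotvec()/np.pi).round(3),"q",s["q"].round(2))
a=[float(v) for v in sys.argv[1:]]
for i in range(0,len(a),4): go(*a[i:i+4])
E
python3 go.py .3766 -.346 .2 40 .6396 .1107 .15 71.8
```

```text
t 0.1 pos [ 0.2453 -0.5742  0.2017] yaw 23.1 f [-0.2  0.1 -0.5] shift [ 0.701 -0.527  0.006] turn [-0.001 -0.    -0.094] q [ 1.2   0.69 -0.19  1.57  0.16  0.9  -0.22]
t 0.1 pos [ 0.2453 -0.5742  0.2017] yaw 23.1 f [-0.2  0.1 -0.5] shift [ 2.106 -1.582  0.175] turn [-0.001 -0.    -0.27 ] q [ 1.2   0.69 -0.19  1.57  0.16  0.9  -0.22]
```

>>> send_rows(targets=[[[0.35,-0.26,0],[0,0,-0.05]],[[0.7,-0.53,0],[0,0,-0.1]],[[0.95,-0.71,0],[0,0,-0.13]],[[0.95,-0.71,0],[0,0,-0.13]],[[0.95,-0.71,0],[0,0,-0.13]],[[0.95,-0.71,0],[0,0,-0.13]],[[0.95,-0.71,0],[0,0,-0.13]],[[0.95,-0.71,0],[0,0,-0.13]]], fingers=1, newtons=15)

```text
clock: 1.1
tool_pos: [0.4233, -0.2676, 0.2022]
eef_rot: [0.919, 0.395, -0.001, 0.0]
contact_force: [0.1, 0.9, 0.3]
opening: 1.001
finger_force: 0.0
```

```bash
python3 go.py .6396 .1107 .15 71.8
```

```text
t 1.1 pos [ 0.4233 -0.2676  0.2022] yaw 46.5 f [0.1 0.9 0.3] shift [ 1.411 -0.345  0.173] turn [-0.     0.    -0.141] q [ 0.65  0.54 -0.28  1.93  0.22  0.71 -0.52]
```

>>> send_rows(targets=[[[1,-0.24,0.1],[0,0,-0.1]],[[1,-0.24,0.1],[0,0,-0.1]],[[1,-0.24,0.1],[0,0,-0.1]],[[1,-0.24,0.1],[0,0,-0.1]],[[1,-0.24,0.1],[0,0,-0.1]],[[1,-0.24,0.1],[0,0,-0.1]]])

```text
clock: 1.85
tool_pos: [0.5799, 0.005, 0.1719]
eef_rot: [0.844, 0.536, 0.002, -0.001]
contact_force: [-0.5, -0.8, 0.2]
opening: 0.995
finger_force: 0.0
```

```bash
python3 go.py .6396 .1107 .10 71.8
```

```text
t 1.85 pos [0.5799 0.005  0.1719] yaw 64.9 f [-0.5 -0.8  0.2] shift [0.403 0.031 0.241] turn [ 0.    -0.001 -0.039] q [ 0.1   0.68 -0.32  1.74  0.28  0.77 -0.8 ]
```

>>> send_rows(targets=[[[0.2,0.015,0.12],[0,0,-0.02]],[[0.403,0.031,0.24],[0,0,-0.039]],[[0.403,0.031,0.24],[0,0,-0.039]],[[0.403,0.031,0.24],[0,0,-0.039]],[[0.403,0.031,0.24],[0,0,-0.039]],[[0.403,0.031,0.24],[0,0,-0.039]]])

```text
clock: 2.6
tool_pos: [0.6388, 0.103, 0.1015]
eef_rot: [0.812, 0.583, 0.0, 0.001]
contact_force: [-0.2, 0.4, -0.3]
opening: 0.998
finger_force: 0.0
```

```bash
python3 go.py .6396 .1107 .020 71.8; python3 - <<'E'
from plant import *
import cv2,numpy as np
t=snapshot("top")["img"][60:300,180:420];s=snapshot("side")["img"][110:300,290:530]
cv2.imwrite("pics/h1.png",np.hstack([cv2.resize(t,(400,400)),cv2.resize(s,(400,400))]))
E
```

```text
t 2.6 pos [0.6388 0.103  0.1015] yaw 71.4 f [-0.2  0.4 -0.3] shift [ 0.026 -0.006  0.272] turn [ 0.001  0.    -0.002] q [-0.07  0.85 -0.31  1.58  0.34  0.77 -0.85]
```

View pics/h1.png

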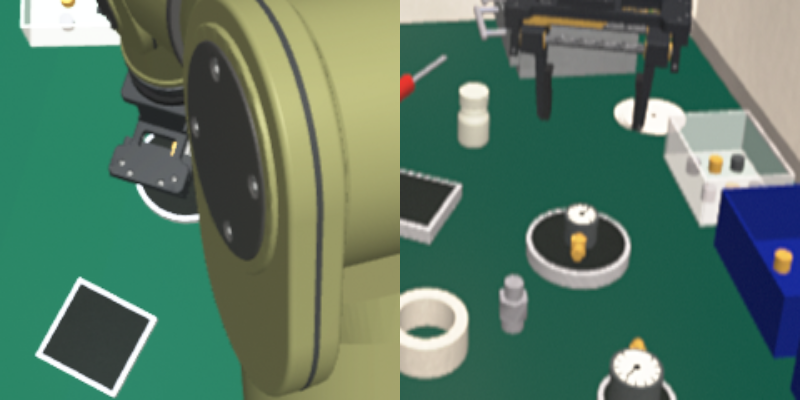

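The side crop shows the fingertips at about (545,115) and (640,125), straddling above the small gauge at (580,213). The top view is blocked by the arm. I'll descend partway and re-check.

>>> send_rows(targets=[[[0.026,-0.006,0.06],[0,0,-0.002]],[[0.026,-0.006,0.12],[0,0,-0.002]],[[0.026,-0.006,0.12],[0,0,-0.002]],[[0.026,-0.006,0.12],[0,0,-0.002]]])

```text
clock: 3.2
tool_pos: [0.6392, 0.1134, 0.064]
eef_rot: [0.809, 0.587, -0.0, 0.0]
contact_force: [-0.4, 0.1, 0.3]
opening: 0.998
finger_force: 0.0
```

```bash
python3 go.py .6396 .1107 .020 71.8; python3 - <<'E'
from plant import *
import cv2,numpy as np
from h import *
d=snapshot("side");s=get_state();q=P(d)@np.r_[s["tool_pos"],1];print(q[:2]/q[2])
cv2.imwrite("pics/h2.png",cv2.resize(d["img"][150:250,340:460],(600,500)))
E
```

```text
t 3.2 pos [0.6392 0.1134 0.064 ] yaw 71.9 f [-0.4  0.1  0.3] shift [-0.008  0.004  0.147] turn [-0.     0.     0.001] q [-0.09  0.9  -0.29  1.59  0.36  0.7  -0.87]
[399.8679542  199.42646104]
```

View pics/h2.png

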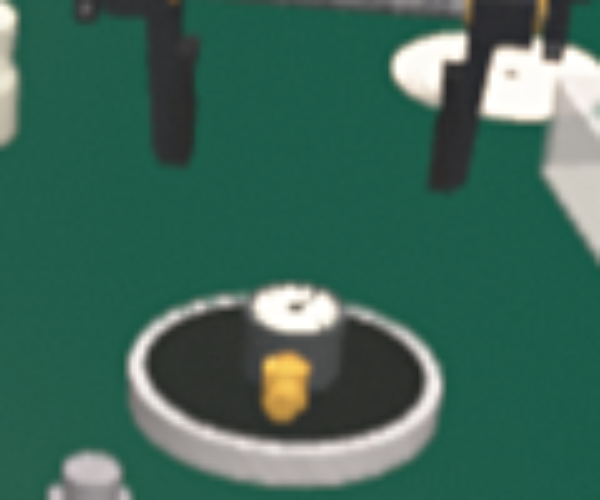

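Side crop: the fingertips at (173,165) and (448,188) in the crop sit about 14 px above where the TCP projects. The open fingers may ride higher than the shut tips. I'll test that by shutting them here, clear of the gauge.

>>> send_rows(targets=[[[0,0,0],[0,0,0]],[[0,0,0],[0,0,0]],[[0,0,0],[0,0,0]],[[0,0,0],[0,0,0]],[[0,0,0],[0,0,0]],[[0,0,0],[0,0,0]],[[0,0,0],[0,0,0]],[[0,0,0],[0,0,0]]], fingers=0)

```text
clock: 4.25
tool_pos: [0.6392, 0.1135, 0.0644]
eef_rot: [0.809, 0.587, -0.0, 0.0]
contact_force: [0.3, -0.7, 0.1]
opening: 0.117
finger_force: 0.0
```

```bash
python3 go.py .6396 .1107 .020 71.8; python3 - <<'E'
from plant import *
import cv2,numpy as np
from h import *
d=snapshot("side");s=get_state();q=P(d)@np.r_[s["tool_pos"],1];print(q[:2]/q[2])
for z in (.0,.01,.02,.03,.04):
  for dy in (0,.03):
    q=P(d)@np.r_[s["tool_pos"]+[0,dy,z],1];print(z,dy,(q[:2]/q[2]).round(1))
cv2.imwrite("pics/h3.png",cv2.resize(d["img"][150:250,340:460],(600,500)))
E
```

```text
t 4.25 pos [0.6392 0.1135 0.0644] yaw 71.9 f [ 0.3 -0.7  0.1] shift [-0.008  0.004  0.148] turn [0.    0.    0.001] q [-0.09  0.9  -0.29  1.59  0.36  0.7  -0.87]
[399.73388123 199.43756584]
0.0 0 [399.7 199.4]
0.0 0.03 [396.4 192.2]
0.01 0 [400.1 194.8]
0.01 0.03 [396.7 187.6]
0.02 0 [400.6 190.1]
0.02 0.03 [397.1 183. ]
0.03 0 [401.  185.3]
0.03 0.03 [397.5 178.3]
0.04 0 [401.4 180.5]
0.04 0.03 [397.9 173.6]
```

View pics/h3.png

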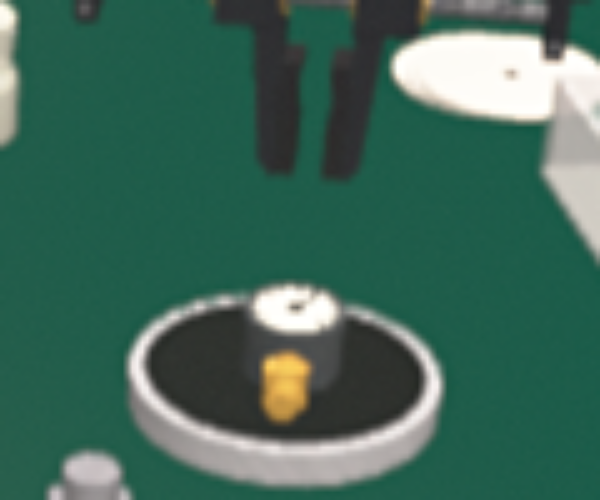

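The nearly shut tips are at crop (308,178), i.e. (401.6,185.6), still about 30 mm above the reported TCP if the offset is vertical. Opening is not the cause. I'll reopen and descend to TCP z = 0.022, which is safe either way, then probe in small steps.

>>> send_rows(targets=[[[0,0,0],[0,0,0]],[[0,0,0],[0,0,0]],[[0,0,0],[0,0,0]],[[0,0,0],[0,0,0]],[[0,0,0],[0,0,0]],[[0,0,0],[0,0,0]],[[0,0,0.05],[0,0,0]],[[0,0,0.1],[0,0,0]],[[0,0,0.14],[0,0,0]],[[0,0,0.14],[0,0,0]],[[0,0,0.14],[0,0,0]]], fingers=1)

```text
clock: 5.68
tool_pos: [0.6394, 0.1137, 0.0224]
eef_rot: [0.809, 0.587, 0.0, 0.0]
contact_force: [0.1, 0.3, -0.1]
opening: 0.998
finger_force: 0.0
```

```bash
python3 go.py .6396 .1107 .020 71.8; python3 - <<'E'
from plant import *
import cv2,numpy as np
from h import *
d=snapshot("side");s=get_state();q=P(d)@np.r_[s["tool_pos"],1];print(q[:2]/q[2])
e=snapshot("top")
cv2.imwrite("pics/h4.png",np.hstack([cv2.resize(d["img"][150:250,340:460],(480,400)),cv2.resize(e["img"][90:210,240:330],(300,400))]))
E
```

```text
t 5.67 pos [0.6394 0.1137 0.0224] yaw 71.9 f [ 0.1  0.3 -0.1] shift [-0.009  0.004  0.008] turn [ 0.    -0.     0.001] q [-0.1   0.96 -0.27  1.6   0.38  0.63 -0.89]
[398.27984153 218.29364645]
```

View pics/h4.png

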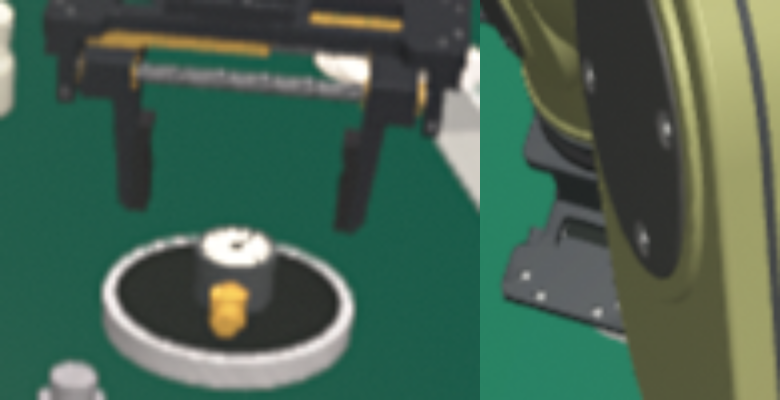

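Fingertips at crop (135,210) and (348,230), i.e. a midpoint of about (400.4,205), still ~13 px (≈30 mm) above the reported TCP, with no contact. I'll keep probing down in small steps while watching the force.

>>> send_rows(targets=[[[-0.005,0.004,0.015],[0,0,0]],[[-0.009,0.004,0.025],[0,0,0]],[[-0.009,0.004,0.03],[0,0,0]],[[-0.009,0.004,0.035],[0,0,0]],[[-0.009,0.004,0.035],[0,0,0]]])

```text
clock: 6.4
tool_pos: [0.6395, 0.1106, 0.0118]
eef_rot: [0.809, 0.587, -0.0, -0.0]
contact_force: [-0.4, 0.4, -0.4]
opening: 0.997
finger_force: 0.0
```

>>> send_rows(targets=[[[0,0,0.02],[0,0,0]],[[0,0,0.03],[0,0,0]],[[0,0,0.04],[0,0,0]],[[0,0,0.043],[0,0,0]],[[0,0,0.043],[0,0,0]]])

```text
clock: 7.02
tool_pos: [0.6395, 0.1106, -0.001]
eef_rot: [0.809, 0.587, -0.0, 0.0]
contact_force: [0.7, -1.0, 0.5]
opening: 0.999
finger_force: 0.0
```

No contact even at TCP z = -0.001, so the reported z reads about 29 mm below the true tips. I'll go to -0.008 (tips at ≈0.021) and look before closing.

>>> send_rows(targets=[[[0,0,0.01],[0,0,0]],[[0,0,0.018],[0,0,0]],[[0,0,0.023],[0,0,0]],[[0,0,0.023],[0,0,0]]])

```text
clock: 7.52
tool_pos: [0.6394, 0.1105, -0.0081]
eef_rot: [0.809, 0.587, -0.0, -0.0]
contact_force: [0.1, 0.9, 0.1]
opening: 0.995
finger_force: 0.0
```

```bash
python3 go.py .6396 .1107 -.008 71.8; python3 - <<'E'
from plant import *
import cv2,numpy as np
from h import *
d=snapshot("side");s=get_state()
for z in(0,.029):
  q=P(d)@np.r_[s["tool_pos"]+[0,0,z],1];print(q[:2]/q[2])
cv2.imwrite("pics/h5.png",cv2.resize(d["img"][150:250,340:460],(720,600),interpolation=cv2.INTER_CUBIC))
E
```

```text
t 7.53 pos [ 0.6394  0.1105 -0.0081] yaw 71.9 f [0.1 0.9 0.1] shift [ 0.001  0.    -0.   ] turn [-0.     0.     0.001] q [-0.11  1.01 -0.25  1.61  0.39  0.58 -0.9 ]
[397.37450539 232.5662351 ]
[398.49058839 219.85442186]
```

View pics/h5.png

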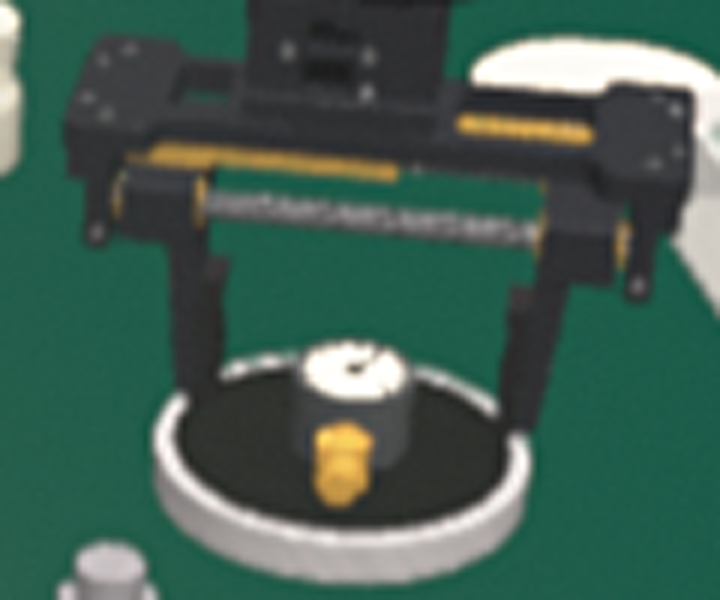

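Tips at crop (200,395) and (520,432) straddle the small gauge (pivot at 353,367), just above the rubber, with the stem clear of the fingers. The prediction with +29 mm in z fits within 1.5 px. Grasp now.

>>> send_rows(targets=[[[0,0,0],[0,0,0]],[[0,0,0],[0,0,0]],[[0,0,0],[0,0,0]],[[0,0,0],[0,0,0]],[[0,0,0],[0,0,0]],[[0,0,0],[0,0,0]],[[0,0,0],[0,0,0]],[[0,0,0],[0,0,0]]], fingers=0, newtons=20)

```text
clock: 8.57
tool_pos: [0.6393, 0.1106, -0.0079]
eef_rot: [0.809, 0.587, -0.0, -0.0]
contact_force: [-0.9, -0.3, 0.1]
opening: 0.436
finger_force: 20.0
```

>>> send_rows(targets=[[[0,0,-0.05],[0,0,0]],[[0,0,-0.12],[0,0,0]],[[0,0,-0.2],[0,0,0]],[[0,0,-0.2],[0,0,0]]])

```text
clock: 9.07
tool_pos: [0.6419, 0.1111, 0.0553]
eef_rot: [0.81, 0.587, 0.003, 0.001]
contact_force: [0.5, -0.2, -1.7]
opening: 0.436
finger_force: 20.0
```

```bash
python3 go.py .4450 .2105 .05 71.8
```

```text
t 9.07 pos [0.6419 0.1111 0.0553] yaw 71.9 f [ 0.5 -0.2 -1.7] shift [ 0.111 -0.727  0.014] turn [ 0.002 -0.001  0.001] q [-0.09  0.92 -0.29  1.59  0.36  0.68 -0.87]
```

>>> send_rows(targets=[[[0.03,-0.15,0],[0,0,0]],[[0.06,-0.3,0],[0,0,0]],[[0.08,-0.45,0],[0,0,0]],[[0.1,-0.6,0],[0,0,0]],[[0.111,-0.727,0.01],[0,0,0]],[[0.111,-0.727,0.01],[0,0,0]],[[0.111,-0.727,0.01],[0,0,0]],[[0.111,-0.727,0.01],[0,0,0]]])

```text
clock: 10.07
tool_pos: [0.444, 0.2093, 0.0491]
eef_rot: [0.81, 0.586, 0.001, 0.0]
contact_force: [0.5, -0.8, -1.9]
opening: 0.435
finger_force: 20.0
```

```bash
python3 go.py .4450 .2105 -.0075 71.8; python3 - <<'E'
from plant import *
import cv2,numpy as np
from h import *
d=snapshot("side")
cv2.imwrite("pics/h6.png",cv2.resize(d["img"][130:250,230:350],(600,600),interpolation=cv2.INTER_CUBIC))
E
```

```text
t 10.07 pos [0.444  0.2093 0.0491] yaw 71.8 f [ 0.5 -0.8 -1.9] shift [0.005 0.002 0.189] turn [ 0. -0.  0.] q [-0.44  0.79 -0.15  2.09  0.38  0.29 -1.23]
```

View pics/h6.png

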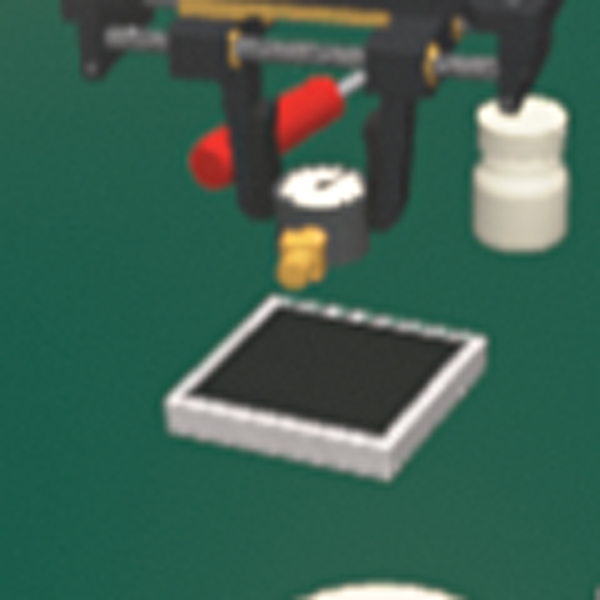

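The gauge is held upright with the stem toward the camera at (300,255), above the empty spare rest. I'll lower it slowly to just above its pick height.

>>> send_rows(targets=[[[0.005,0.002,0.08],[0,0,0]],[[0.005,0.002,0.15],[0,0,0]],[[0.005,0.002,0.175],[0,0,0]],[[0.005,0.002,0.183],[0,0,0]],[[0.005,0.002,0.187],[0,0,0]],[[0.005,0.002,0.19],[0,0,0]],[[0.005,0.002,0.19],[0,0,0]]])

```text
clock: 11.0
tool_pos: [0.4438, 0.2112, -0.0076]
eef_rot: [0.809, 0.587, 0.0, 0.0]
contact_force: [0.3, 0.4, -1.5]
opening: 0.435
finger_force: 20.0
```

>>> send_rows(targets=[[[0,0,0.002],[0,0,0]],[[0,0,0.004],[0,0,0]],[[0,0,0.004],[0,0,0]]])

```text
clock: 11.38
tool_pos: [0.4439, 0.2113, -0.0081]
eef_rot: [0.809, 0.587, 0.001, 0.0]
contact_force: [-0.7, -0.1, 9.7]
opening: 0.437
finger_force: 20.0
```

Contact. Release, then rise.

>>> send_rows(targets=[[[0,0,-0.003],[0,0,0]],[[0,0,-0.003],[0,0,0]],[[0,0,-0.003],[0,0,0]],[[0,0,-0.003],[0,0,0]],[[0,0,-0.003],[0,0,0]],[[0,0,-0.003],[0,0,0]],[[0,0,-0.1],[0,0,0]],[[0,0,-0.25],[0,0,0]],[[0,0,-0.35],[0,0,0]],[[0,0,-0.35],[0,0,0]]], fingers=1)

```text
clock: 12.62
tool_pos: [0.4449, 0.2118, 0.0977]
eef_rot: [0.81, 0.587, 0.002, 0.0]
contact_force: [0.1, 0.2, -0.2]
opening: 1.0
finger_force: 0.0
```

```bash
python3 go.py .4482 -.2159 .09 144.5 .4482 -.2159 .09 -35.5; cat >> h.py <<'E'
def dial(d,c,z,r,h=.05):  # white dial disc about c at height z
    i=rect(d,c,z,h);m=np.uint8(255*(i.min(2)>150));n,l,st,ce=cv2.connectedComponentsWithStats(m)
    k=[j for j in range(1,n) if .5<st[j,4]/(np.pi*(r*S)**2)<1.3];return [(np.array(c)+ce[j]/S-h,st[j,4]/S/S) for j in k]
E
python3 - <<'E'
from h import *
t=pickle.load(open("top0.pkl","rb"));s=pickle.load(open("side0.pkl","rb"))
for k,c,z,r in(("L",(.448,-.216),.047,.028),("M",(.639,-.126),.044,.022),("S",(.640,.111),.041,.017)):
  for d in(t,s):
    for q,a in dial(d,c,z,r): print(k,q.round(4),"r",round((a/np.pi)**.5,4))
E
```

```text
t 12.62 pos [0.4449 0.2118 0.0977] yaw 71.9 f [ 0.1  0.2 -0.2] shift [-1.352  0.454  0.023] turn [ 0.001 -0.    -0.403] q [-0.4   0.7  -0.22  2.06  0.35  0.42 -1.21]
t 12.62 pos [0.4449 0.2118 0.0977] yaw 71.9 f [ 0.1  0.2 -0.2] shift [-1.352  0.454  0.023] turn [-0.    -0.002  0.597] q [-0.4   0.7  -0.22  2.06  0.35  0.42 -1.21]
L [ 0.4474 -0.2166] r 0.0285
M [ 0.6374 -0.1269] r 0.022
S [0.6731 0.1124] r 0.0154
S [0.6398 0.1116] r 0.0174
S [0.6377 0.1087] r 0.0171
```

>>> send_rows(targets=[[[-0.15,0.05,0],[0,0,-0.05]],[[-0.3,0.1,0],[0,0,-0.1]],[[-0.45,0.15,0],[0,0,-0.15]],[[-0.6,0.2,0],[0,0,-0.2]],[[-0.75,0.25,0],[0,0,-0.25]],[[-0.9,0.3,0],[0,0,-0.3]],[[-0.9,0.3,0],[0,0,-0.35]],[[-0.9,0.3,0],[0,0,-0.4]],[[-0.9,0.3,0],[0,0,-0.403]],[[-0.9,0.3,0],[0,0,-0.403]]])

```text
clock: 13.88
tool_pos: [0.4449, -0.0732, 0.0953]
eef_rot: [0.306, 0.952, 0.0, -0.001]
contact_force: [0.3, 0.5, -0.0]
opening: 0.997
finger_force: 0.0
```

```bash
python3 go.py .4480 -.2165 .06 144.5
```

```text
t 13.88 pos [ 0.4449 -0.0732  0.0953] yaw 144.3 f [ 0.3  0.5 -0. ] shift [-0.287 -0.382  0.118] turn [-0.    -0.    -0.001] q [ 0.44  0.73 -0.61  2.16  0.87  0.52  0.1 ]
```

>>> send_rows(targets=[[[-0.1,-0.13,0.04],[0,0,-0.001]],[[-0.2,-0.26,0.08],[0,0,-0.001]],[[-0.287,-0.382,0.118],[0,0,-0.001]],[[-0.287,-0.382,0.118],[0,0,-0.001]],[[-0.287,-0.382,0.118],[0,0,-0.001]],[[-0.287,-0.382,0.118],[0,0,-0.001]]])

```text
clock: 14.62
tool_pos: [0.4493, -0.2149, 0.0609]
eef_rot: [0.302, 0.953, 0.0, 0.0]
contact_force: [0.2, 0.2, 0.7]
opening: 1.002
finger_force: 0.0
```

```bash
python3 go.py .4480 -.2165 -.008 144.5; python3 - <<'E'
from plant import *
from h import *
d=snapshot("side");e=snapshot("top");s=get_state()
q=P(d)@np.r_[s["tool_pos"]+[0,0,.029],1];print("tip side px",q[:2]/q[2])
for n,i in(("t",e),("s",d)):print(n,[ (q.round(4),round((a/np.pi)**.5,4)) for q,a in dial(i,(.444,.211),.041,.017)])
m=np.hstack([cv2.resize(d["img"][260:380,240:390],(500,400)),cv2.resize(e["img"][180:340,140:280],(300,343))[:400] if 0 else cv2.resize(e["img"][180:340,140:260],(300,400))])
cv2.imwrite("pics/h7.png",m)
E
```

```text
t 14.62 pos [ 0.4493 -0.2149  0.0609] yaw 144.8 f [0.2 0.2 0.7] shift [ 0.001 -0.007  0.23 ] turn [0.    0.    0.002] q [ 0.72  0.83 -0.6   2.05  0.92  0.56  0.4 ]
tip side px [315.65843941 304.41942046]
t [(array([0.445 , 0.2118]), np.float64(0.0176))]
s [(array([0.4755, 0.1798]), np.float64(0.0164))]
```

View pics/h7.png

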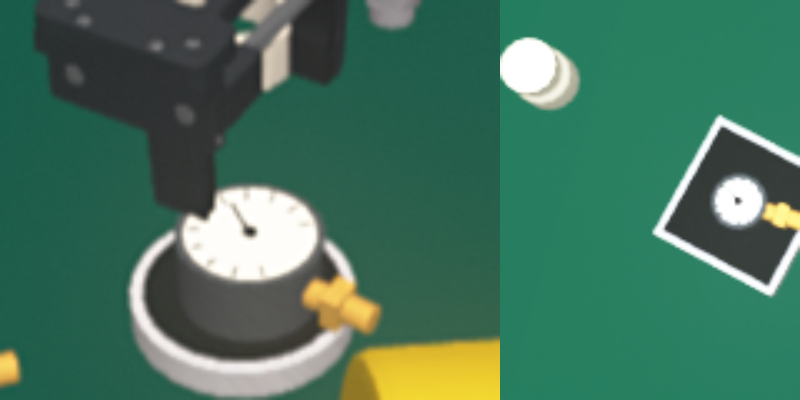

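Right panel: the small gauge sits dial up and central on the spare rest, at (738,200) in the picture. The top camera puts it at (0.445,0.212), matching the TCP. Left panel: the near finger at (185,215) is outside the large case, whose pivot is at (250,230). Descend and grasp.

>>> send_rows(targets=[[[0.001,-0.007,0.06],[0,0,0]],[[0.001,-0.007,0.13],[0,0,0]],[[0.001,-0.007,0.19],[0,0,0]],[[0.001,-0.007,0.22],[0,0,0]],[[0.001,-0.007,0.23],[0,0,0]],[[0.001,-0.007,0.23],[0,0,0]]])

```text
clock: 15.48
tool_pos: [0.4476, -0.2181, -0.0082]
eef_rot: [0.304, 0.953, -0.0, 0.0]
contact_force: [0.6, 0.4, 0.2]
opening: 1.0
finger_force: 0.0
```

>>> send_rows(targets=[[[0,0,0],[0,0,0]],[[0,0,0],[0,0,0]],[[0,0,0],[0,0,0]],[[0,0,0],[0,0,0]],[[0,0,0],[0,0,0]],[[0,0,0],[0,0,0]]], fingers=0, newtons=25)

```text
clock: 16.23
tool_pos: [0.4478, -0.2181, -0.0082]
eef_rot: [0.304, 0.953, 0.0, 0.0]
contact_force: [0.5, 0.2, 3.8]
opening: 0.698
finger_force: 25.0
```

>>> send_rows(targets=[[[0,0,-0.03],[0,0,0]],[[0,0,-0.1],[0,0,0]],[[0,0,-0.2],[0,0,0]],[[0,0,-0.25],[0,0,0]],[[0,0,-0.25],[0,0,0]]])

```text
clock: 16.85
tool_pos: [0.4472, -0.2189, 0.0673]
eef_rot: [0.304, 0.953, -0.0, 0.001]
contact_force: [-0.4, -0.1, -2.6]
opening: 0.698
finger_force: 25.0
```

```bash
python3 go.py .6345 .1125 .07 144.5
```

```text
t 16.85 pos [ 0.4472 -0.2189  0.0673] yaw 144.6 f [-0.4 -0.1 -2.6] shift [ 0.131  1.262 -0.009] turn [-0.  0.  0.] q [ 0.73  0.82 -0.61  2.05  0.9   0.57  0.42]
```

>>> send_rows(targets=[[[0.01,0.12,-0.01],[0,0,0]],[[0.02,0.25,-0.01],[0,0,0]],[[0.04,0.38,-0.01],[0,0,0]],[[0.055,0.51,-0.01],[0,0,0]],[[0.07,0.64,-0.01],[0,0,0]],[[0.08,0.77,-0.01],[0,0,0]],[[0.09,0.88,-0.01],[0,0,0]],[[0.1,0.96,-0.01],[0,0,0]],[[0.1,0.96,-0.01],[0,0,0]]])

```text
clock: 17.98
tool_pos: [0.5893, 0.0362, 0.0686]
eef_rot: [0.302, 0.953, 0.0, -0.001]
contact_force: [-0.1, 0.2, -2.6]
opening: 0.7
finger_force: 25.0
```

```bash
python3 go.py .6345 .1125 .05 144.5
```

```text
t 17.98 pos [0.5893 0.0362 0.0686] yaw 144.8 f [-0.1  0.2 -2.6] shift [0.023 0.295 0.062] turn [ 0.    -0.     0.002] q [ 0.22  0.9  -0.64  1.76  0.76  0.74  0.13]
```

>>> send_rows(targets=[[[0.01,0.1,0.02],[0,0,0]],[[0.015,0.2,0.04],[0,0,0]],[[0.02,0.28,0.06],[0,0,0]],[[0.023,0.295,0.062],[0,0,0]],[[0.023,0.295,0.062],[0,0,0]],[[0.023,0.295,0.062],[0,0,0]]])

```text
clock: 18.73
tool_pos: [0.6345, 0.1078, 0.0508]
eef_rot: [0.304, 0.953, -0.001, -0.0]
contact_force: [-0.3, 0.6, -1.4]
opening: 0.693
finger_force: 25.0
```

```bash
python3 go.py .6345 .1125 -.008 144.5
```

```text
t 18.73 pos [0.6345 0.1078 0.0508] yaw 144.6 f [-0.3  0.6 -1.4] shift [0.009 0.013 0.196] turn [-0.001  0.     0.   ] q [ 0.09  0.98 -0.63  1.6   0.74  0.82  0.09]
```

>>> send_rows(targets=[[[0.004,0.006,0.07],[0,0,0]],[[0.004,0.006,0.13],[0,0,0]],[[0.004,0.006,0.16],[0,0,0]],[[0.004,0.006,0.16],[0,0,0]],[[0.004,0.006,0.16],[0,0,0]]])

```text
clock: 19.35
tool_pos: [0.6355, 0.1126, 0.0032]
eef_rot: [0.304, 0.953, 0.0, 0.0]
contact_force: [0.2, -0.4, -0.9]
opening: 0.691
finger_force: 25.0
```

```bash
python3 go.py .6345 .1125 -.008 144.5
```

```text
t 19.35 pos [0.6355 0.1126 0.0032] yaw 144.6 f [ 0.2 -0.4 -0.9] shift [ 0.003 -0.002  0.037] turn [0.    0.    0.001] q [ 0.06  1.04 -0.59  1.61  0.79  0.75  0.05]
```

Force and opening drifted slightly, so I'll look before setting it down.

```bash
python3 - <<'E'
from plant import *
from h import *
d=snapshot("side");print(get_state()["contact_force"],get_state()["finger_force"])
cv2.imwrite("pics/h8.png",cv2.resize(d["img"][150:270,330:480],(750,600),interpolation=cv2.INTER_CUBIC))
E
```

```text
[ 0.07925143 -0.49975518 -1.66927966] 25.00037681311369
```

View pics/h8.png

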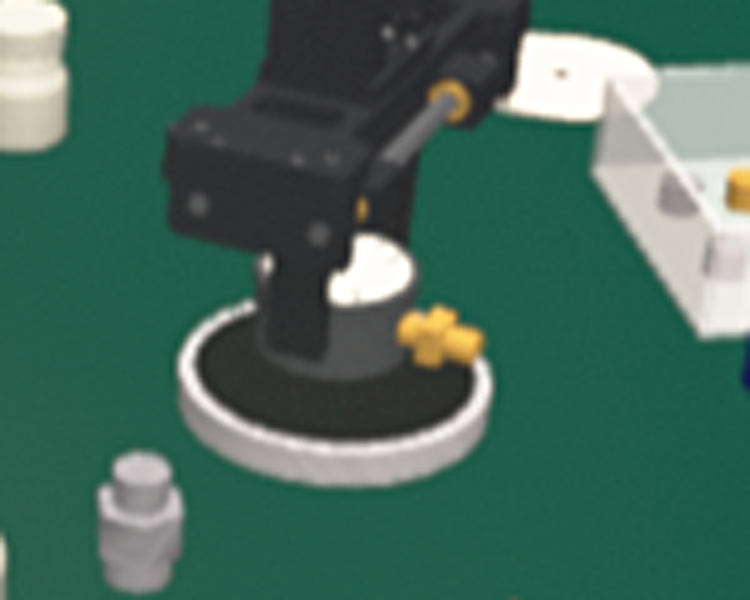

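The large gauge is held level over the large rest, case bottom at about (335,370), stem to the right. Lower slowly.

>>> send_rows(targets=[[[0.003,-0.001,0.012],[0,0,0]],[[0.003,-0.001,0.022],[0,0,0]],[[0.003,-0.001,0.029],[0,0,0]],[[0.003,-0.001,0.033],[0,0,0]],[[0.003,-0.001,0.036],[0,0,0]],[[0.003,-0.001,0.036],[0,0,0]]])

```text
clock: 20.15
tool_pos: [0.6343, 0.1126, -0.0079]
eef_rot: [0.304, 0.953, -0.0, 0.0]
contact_force: [-1.0, 0.6, -2.3]
opening: 0.694
finger_force: 25.0
```

>>> send_rows(targets=[[[0,0,0.002],[0,0,0]],[[0,0,0.004],[0,0,0]],[[0,0,0.004],[0,0,0]]])

```text
clock: 20.52
tool_pos: [0.6344, 0.1126, -0.0081]
eef_rot: [0.304, 0.953, -0.0, 0.0]
contact_force: [-2.7, -0.9, 6.0]
opening: 0.699
finger_force: 25.0
```

>>> send_rows(targets=[[[0,0,-0.002],[0,0,0]],[[0,0,-0.002],[0,0,0]],[[0,0,-0.002],[0,0,0]],[[0,0,-0.002],[0,0,0]],[[0,0,-0.002],[0,0,0]],[[0,0,-0.002],[0,0,0]],[[0,0,-0.08],[0,0,0]],[[0,0,-0.2],[0,0,0]],[[0,0,-0.3],[0,0,0]],[[0,0,-0.3],[0,0,0]]], fingers=1)

```text
clock: 21.78
tool_pos: [0.6365, 0.1137, 0.0851]
eef_rot: [0.304, 0.953, 0.002, 0.003]
contact_force: [0.1, -0.4, -0.4]
opening: 0.998
finger_force: 0.0
```

```bash
python3 go.py .6383 -.1262 .065 72.8
```

```text
t 21.77 pos [0.6365 0.1137 0.0851] yaw 144.6 f [ 0.1 -0.4 -0.4] shift [-0.468 -0.649  0.065] turn [ 0.002 -0.     0.399] q [ 0.09  0.93 -0.66  1.58  0.71  0.87  0.11]
```

>>> send_rows(targets=[[[-0.1,-0.14,0],[0,0,0.05]],[[-0.2,-0.28,0.01],[0,0,0.1]],[[-0.3,-0.42,0.02],[0,0,0.15]],[[-0.4,-0.55,0.04],[0,0,0.2]],[[-0.468,-0.649,0.05],[0,0,0.25]],[[-0.468,-0.649,0.065],[0,0,0.3]],[[-0.468,-0.649,0.065],[0,0,0.35]],[[-0.468,-0.649,0.065],[0,0,0.399]],[[-0.468,-0.649,0.065],[0,0,0.399]],[[-0.468,-0.649,0.065],[0,0,0.399]]])

```text
clock: 23.02
tool_pos: [0.6358, -0.1274, 0.0613]
eef_rot: [0.804, 0.595, -0.0, -0.0]
contact_force: [-0.8, -0.3, -0.2]
opening: 0.999
finger_force: 0.0
```

```bash
python3 go.py .6383 -.1262 -.008 72.8; python3 - <<'E'
from plant import *
from h import *
e=snapshot("top");d=snapshot("side")
for n,i in(("t",e),("s",d)):
  print(n,[ (q.round(4),round((a/np.pi)**.5,4)) for q,a in dial(i,(.6345,.1125),.047,.028)],ring(i,(.635,.1125),.015,.06))
cv2.imwrite("pics/h9.png",np.hstack([cv2.resize(d["img"][230:330,370:490],(480,400)),cv2.resize(e["img"][110:220,240:330],(320,400))]))
E
```

```text
t 23.02 pos [ 0.6358 -0.1274  0.0613] yaw 73.0 f [-0.8 -0.3 -0.2] shift [0.006 0.007 0.231] turn [-0.     0.     0.001] q [ 0.32  0.91 -0.36  1.59  0.44  0.72 -0.55]
t [(array([0.6346, 0.1149]), np.float64(0.0293))] [([0.6338, 0.1125], np.float64(0.0594))]
s [] None
```

View pics/h9.png

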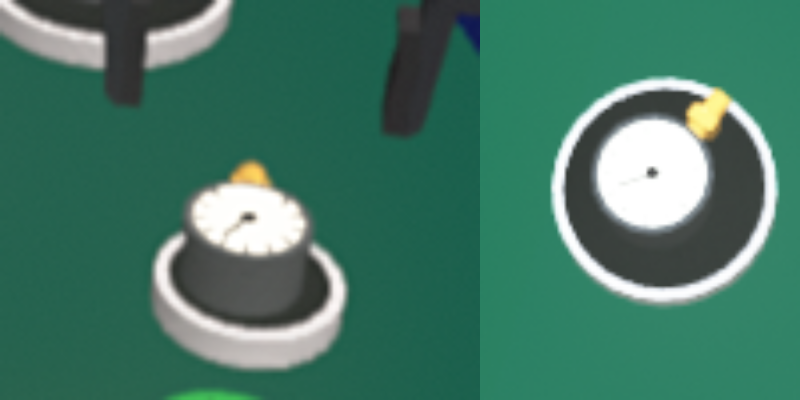

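Right panel: the large gauge is set down on the large rest, dial centre (0.6346,0.1149) against rest (0.634,0.1125), about 2 mm off. Left panel: the fingers at (125,100) and (400,133) straddle above the medium gauge, whose pivot is at (248,217). Descend.

>>> send_rows(targets=[[[0.005,0.006,0.06],[0,0,0]],[[0.005,0.006,0.13],[0,0,0]],[[0.005,0.006,0.19],[0,0,0]],[[0.005,0.006,0.22],[0,0,0]],[[0.005,0.006,0.231],[0,0,0]],[[0.005,0.006,0.231],[0,0,0]]])

```text
clock: 23.88
tool_pos: [0.6385, -0.1266, -0.0078]
eef_rot: [0.805, 0.594, 0.0, 0.0]
contact_force: [-0.3, -0.3, -0.0]
opening: 1.003
finger_force: 0.0
```

>>> send_rows(targets=[[[0,0,0],[0,0,0]],[[0,0,0],[0,0,0]],[[0,0,0],[0,0,0]],[[0,0,0],[0,0,0]],[[0,0,0],[0,0,0]],[[0,0,0],[0,0,0]],[[0,0,0],[0,0,0]]], fingers=0, newtons=25)

```text
clock: 24.75
tool_pos: [0.6382, -0.1266, -0.0077]
eef_rot: [0.805, 0.594, -0.0, -0.0]
contact_force: [-0.3, 0.2, 2.7]
opening: 0.55
finger_force: 25.0
```

>>> send_rows(targets=[[[0,0,-0.03],[0,0,0]],[[0,0,-0.1],[0,0,0]],[[0,0,-0.2],[0,0,0]],[[0,0,-0.25],[0,0,0]],[[0,0,-0.25],[0,0,0]]])

```text
clock: 25.38
tool_pos: [0.6394, -0.1268, 0.0688]
eef_rot: [0.805, 0.593, 0.001, 0.001]
contact_force: [0.0, 1.3, -1.8]
opening: 0.546
finger_force: 25.0
```

```bash
python3 go.py .4475 -.213 .06 73; python3 - <<'E'
from plant import *
from h import *
e=snapshot("top");pickle.dump(e,open("e.pkl","wb"))
print(ring(e,(.4475,-.213),.015,.048))
E
```

```text
t 25.38 pos [ 0.6394 -0.1268  0.0688] yaw 72.8 f [ 0.   1.3 -1.8] shift [-0.464 -0.526  0.028] turn [ 0.001 -0.    -0.001] q [ 0.32  0.91 -0.37  1.58  0.44  0.73 -0.55]
[([0.4481, -0.2106], np.float64(0.0478))]
```

>>> send_rows(targets=[[[-0.08,-0.09,0],[0,0,0]],[[-0.16,-0.18,0],[0,0,0]],[[-0.25,-0.28,0],[0,0,0]],[[-0.34,-0.38,0],[0,0,0]],[[-0.42,-0.47,0.01],[0,0,0]],[[-0.46,-0.526,0.02],[0,0,0]],[[-0.46,-0.526,0.03],[0,0,0]],[[-0.46,-0.526,0.03],[0,0,0]],[[-0.46,-0.526,0.03],[0,0,0]]])

```text
clock: 26.55
tool_pos: [0.4483, -0.211, 0.058]
eef_rot: [0.804, 0.594, 0.001, 0.0]
contact_force: [-0.5, 0.1, -1.5]
opening: 0.552
finger_force: 25.0
```

```bash
python3 go.py .4475 -.212 .003 73
```

```text
t 26.55 pos [ 0.4483 -0.211   0.058 ] yaw 72.9 f [-0.5  0.1 -1.5] shift [-0.004 -0.002  0.183] turn [ 0.    -0.    -0.001] q [ 0.52  0.78 -0.28  2.07  0.57  0.37 -0.52]
```

>>> send_rows(targets=[[[-0.001,-0.001,0.07],[0,0,0]],[[-0.001,-0.001,0.14],[0,0,0]],[[-0.001,-0.001,0.183],[0,0,0]],[[-0.001,-0.001,0.183],[0,0,0]],[[-0.001,-0.001,0.183],[0,0,0]]])

```text
clock: 27.18
tool_pos: [0.4469, -0.212, 0.0036]
eef_rot: [0.805, 0.594, 0.0, 0.0]
contact_force: [-0.4, -0.1, -2.0]
opening: 0.548
finger_force: 25.0
```

```bash
python3 go.py .4475 -.212 -.0078 73
```

```text
t 27.18 pos [ 0.4469 -0.212   0.0036] yaw 72.8 f [-0.4 -0.1 -2. ] shift [0.001 0.002 0.038] turn [ 0.    -0.    -0.001] q [ 0.45  0.88 -0.17  2.09  0.63  0.22 -0.58]
```

>>> send_rows(targets=[[[0.001,0.002,0.014],[0,0,0]],[[0.001,0.002,0.024],[0,0,0]],[[0.001,0.002,0.031],[0,0,0]],[[0.001,0.002,0.035],[0,0,0]],[[0.001,0.002,0.038],[0,0,0]],[[0.001,0.002,0.04],[0,0,0]],[[0.001,0.002,0.04],[0,0,0]]])

```text
clock: 28.05
tool_pos: [0.447, -0.212, -0.0079]
eef_rot: [0.805, 0.594, -0.0, 0.0]
contact_force: [-2.0, 0.4, 8.7]
opening: 0.548
finger_force: 25.0
```

Contact. Release and rise.

>>> send_rows(targets=[[[0,0,-0.002],[0,0,0]],[[0,0,-0.002],[0,0,0]],[[0,0,-0.002],[0,0,0]],[[0,0,-0.002],[0,0,0]],[[0,0,-0.002],[0,0,0]],[[0,0,-0.002],[0,0,0]],[[0,0,-0.08],[0,0,0]],[[0,0,-0.2],[0,0,0]],[[0,0,-0.32],[0,0,0]],[[0,0,-0.32],[0,0,0]]], fingers=1)

```text
clock: 29.3
tool_pos: [0.4485, -0.2126, 0.0893]
eef_rot: [0.805, 0.593, 0.001, 0.002]
contact_force: [0.0, -0.3, -0.6]
opening: 1.003
finger_force: 0.0
```

```bash
python3 go.py .4449 .2118 .09 73
```

```text
t 29.3 pos [ 0.4485 -0.2126  0.0893] yaw 72.8 f [ 0.  -0.3 -0.6] shift [ 1.348 -0.43  -0.004] turn [ 0.002  0.    -0.001] q [ 0.56  0.73 -0.34  2.05  0.55  0.45 -0.5 ]
```

>>> send_rows(targets=[[[0.15,-0.05,0],[0,0,0]],[[0.3,-0.1,0],[0,0,0]],[[0.45,-0.145,0],[0,0,0]],[[0.6,-0.19,0],[0,0,0]],[[0.75,-0.24,0],[0,0,0]],[[0.9,-0.29,0],[0,0,0]],[[1.0,-0.32,0],[0,0,0]],[[1.0,-0.32,0],[0,0,0]]])

```text
clock: 30.3
tool_pos: [0.4435, 0.106, 0.0865]
eef_rot: [0.803, 0.596, 0.0, -0.001]
contact_force: [0.1, -0.9, -0.6]
opening: 1.002
finger_force: 0.0
```

```bash
python3 go.py .4447 .2117 .06 72
```

```text
t 30.3 pos [0.4435 0.106  0.0865] yaw 73.1 f [ 0.1 -0.9 -0.6] shift [ 0.338 -0.099  0.089] turn [-0.    -0.     0.006] q [-0.21  0.69 -0.2   2.17  0.42  0.32 -1.06]
```

>>> send_rows(targets=[[[0.11,-0.03,0.02],[0,0,0.006]],[[0.22,-0.06,0.05],[0,0,0.006]],[[0.32,-0.095,0.085],[0,0,0.006]],[[0.338,-0.099,0.089],[0,0,0.006]],[[0.338,-0.099,0.089],[0,0,0.006]],[[0.338,-0.099,0.089],[0,0,0.006]],[[0.338,-0.099,0.089],[0,0,0.006]]])

```text
clock: 31.18
tool_pos: [0.4458, 0.2072, 0.0607]
eef_rot: [0.811, 0.585, -0.0, 0.0]
contact_force: [0.1, 0.1, -0.5]
opening: 1.0
finger_force: 0.0
```

```bash
python3 go.py .4445 .2115 -.008 72; python3 - <<'E'
from plant import *
from h import *
e=snapshot("top");f=pickle.load(open("e.pkl","rb"))
print([ (q.round(4),round((a/np.pi)**.5,4)) for q,a in dial(e,(.4475,-.212),.044,.022)],ring(e,(.4475,-.212),.015,.048),ring(e,(.643,-.125),.015,.037))
E
```

```text
t 31.18 pos [0.4458 0.2072 0.0607] yaw 71.6 f [ 0.1  0.1 -0.5] shift [ 0.012 -0.009  0.229] turn [ 0.     0.    -0.002] q [-0.43  0.77 -0.16  2.08  0.36  0.32 -1.21]
[(array([ 0.4418, -0.2078]), np.float64(0.0221)), (array([ 0.449 , -0.2103]), np.float64(0.0226))] [([0.4439, -0.2108], np.float64(0.0481))] [([0.643, -0.1244], np.float64(0.0375))]
```

>>> send_rows(targets=[[[0.006,-0.006,0.06],[0,0,0]],[[0.006,-0.006,0.13],[0,0,0]],[[0.006,-0.006,0.19],[0,0,0]],[[0.006,-0.006,0.22],[0,0,0]],[[0.006,-0.006,0.229],[0,0,0]],[[0.006,-0.006,0.229],[0,0,0]]])

```text
clock: 31.98
tool_pos: [0.4446, 0.211, -0.0079]
eef_rot: [0.81, 0.586, 0.0, 0.0]
contact_force: [-0.5, 0.6, -0.7]
opening: 0.999
finger_force: 0.0
```

>>> send_rows(targets=[[[0,0,0],[0,0,0]],[[0,0,0],[0,0,0]],[[0,0,0],[0,0,0]],[[0,0,0],[0,0,0]],[[0,0,0],[0,0,0]],[[0,0,0],[0,0,0]],[[0,0,0],[0,0,0]],[[0,0,0],[0,0,0]]], fingers=0, newtons=20)

```text
clock: 32.98
tool_pos: [0.4443, 0.211, -0.0082]
eef_rot: [0.81, 0.586, -0.0, 0.0]
contact_force: [-1.6, 0.7, 0.3]
opening: 0.434
finger_force: 20.0
```

>>> send_rows(targets=[[[0,0,-0.03],[0,0,0]],[[0,0,-0.1],[0,0,0]],[[0,0,-0.2],[0,0,0]],[[0,0,-0.28],[0,0,0]],[[0,0,-0.28],[0,0,0]]])

```text
clock: 33.6
tool_pos: [0.4455, 0.2114, 0.0774]
eef_rot: [0.811, 0.586, 0.002, 0.0]
contact_force: [-0.1, -0.8, -1.8]
opening: 0.435
finger_force: 20.0
```

```bash
python3 go.py .6425 -.1255 .075 72
```

```text
t 33.6 pos [0.4455 0.2114 0.0774] yaw 71.7 f [-0.1 -0.8 -1.8] shift [-0.86   0.976  0.008] turn [ 0.001 -0.001 -0.002] q [-0.42  0.73 -0.19  2.07  0.36  0.36 -1.21]
```

>>> send_rows(targets=[[[-0.09,0.1,0],[0,0,0]],[[-0.18,0.2,0],[0,0,0]],[[-0.27,0.3,0],[0,0,0]],[[-0.36,0.4,0],[0,0,0]],[[-0.45,0.5,0],[0,0,0]],[[-0.54,0.61,0],[0,0,0]],[[-0.63,0.71,0],[0,0,0]],[[-0.72,0.81,0],[0,0,0]],[[-0.8,0.91,0],[0,0,0]],[[-0.86,0.976,0],[0,0,0]],[[-0.86,0.976,0.03],[0,0,0]],[[-0.86,0.976,0.05],[0,0,0]]])

```text
clock: 35.1
tool_pos: [0.6398, -0.124, 0.0589]
eef_rot: [0.81, 0.586, -0.001, -0.002]
contact_force: [0.9, 1.0, -1.3]
opening: 0.439
finger_force: 20.0
```

```bash
python3 go.py .6425 -.1255 .003 72
```

```text
t 35.1 pos [ 0.6398 -0.124   0.0589] yaw 71.8 f [ 0.9  1.  -1.3] shift [-0.002  0.011  0.186] turn [-0.001 -0.    -0.001] q [ 0.31  0.92 -0.35  1.58  0.43  0.73 -0.56]
```

>>> send_rows(targets=[[[-0.001,0.006,0.07],[0,0,0]],[[-0.001,0.006,0.14],[0,0,0]],[[-0.001,0.006,0.183],[0,0,0]],[[-0.001,0.006,0.183],[0,0,0]],[[-0.001,0.006,0.183],[0,0,0]]])

```text
clock: 35.72
tool_pos: [0.6437, -0.1265, 0.0063]
eef_rot: [0.81, 0.586, 0.0, 0.0]
contact_force: [-0.4, 0.4, -1.9]
opening: 0.432
finger_force: 20.0
```

```bash
python3 go.py .6427 -.1252 -.008 72
```

```text
t 35.73 pos [ 0.6437 -0.1265  0.0063] yaw 71.7 f [-0.4  0.4 -1.9] shift [ 0.003 -0.004  0.048] turn [ 0.    -0.    -0.001] q [ 0.29  1.   -0.32  1.58  0.46  0.64 -0.58]
```

>>> send_rows(targets=[[[0.003,-0.004,0.02],[0,0,0]],[[0.003,-0.004,0.032],[0,0,0]],[[0.003,-0.004,0.04],[0,0,0]],[[0.003,-0.004,0.044],[0,0,0]],[[0.003,-0.004,0.047],[0,0,0]],[[0.003,-0.004,0.049],[0,0,0]],[[0.003,-0.004,0.049],[0,0,0]]])

```text
clock: 36.6
tool_pos: [0.6424, -0.1254, -0.0082]
eef_rot: [0.81, 0.586, 0.0, 0.0]
contact_force: [-1.8, 0.7, 5.0]
opening: 0.439
finger_force: 20.0
```

Contact. Release, rise, and move clear.

>>> send_rows(targets=[[[0,0,-0.001],[0,0,0]],[[0,0,-0.001],[0,0,0]],[[0,0,-0.001],[0,0,0]],[[0,0,-0.001],[0,0,0]],[[0,0,-0.001],[0,0,0]],[[0,0,-0.001],[0,0,0]],[[0,0,-0.08],[0,0,0]],[[0,0,-0.2],[0,0,0]],[[0,0,-0.4],[0,0,0]],[[0,0,-0.5],[0,0,0]],[[0,0,-0.5],[0,0,0]]], fingers=1)

```text
clock: 37.98
tool_pos: [0.6443, -0.1255, 0.1442]
eef_rot: [0.81, 0.586, 0.002, 0.002]
contact_force: [1.0, -0.1, -0.1]
opening: 1.0
finger_force: 0.0
```

>>> send_rows(targets=[[[0.2,0,0],[0,0,0]],[[0.4,0,0],[0,0,0]],[[0.6,-0.2,0],[0,0,0]],[[0.8,-0.4,0],[0,0,0]],[[1,-0.5,0],[0,0,0]],[[1,-0.6,0],[0,0,0]],[[1,-0.7,0],[0,0,0]],[[1,-0.7,0],[0,0,0]],[[1,-0.7,0],[0,0,0]]])

```text
clock: 39.1
tool_pos: [0.5373, 0.2241, 0.1404]
eef_rot: [0.811, 0.585, -0.001, 0.0]
contact_force: [-0.0, 0.2, 0.2]
opening: 1.001
finger_force: 0.0
```

```bash
python3 - <<'E'
from plant import *
from h import *
e=snapshot("top");d=snapshot("side");s=get_state();print(s["clock"],s["tool_pos"])
for k,c,z,r in(("M",(.4475,-.212),.044,.022),("S",(.6425,-.1255),.041,.017)):
  for i in(e,d):print(k,[ (q.round(4),round((a/np.pi)**.5,4)) for q,a in dial(i,c,z,r)])
print(ring(e,(.4475,-.212),.015,.048),ring(e,(.643,-.125),.015,.037))
cv2.imwrite("pics/end.png",np.hstack([cv2.resize(e["img"],(400,300)),cv2.resize(d["img"],(400,300))]))
cv2.imwrite("pics/end.png",np.vstack([cv2.imread("pics/end.png"),np.hstack([cv2.resize(e["img"][110:290,380:540],(267,300)),cv2.resize(d["img"][180:400,260:490],(533,300))])]))
E
```

```text
39.2 [0.53802677 0.22373049 0.14059479]
M [(array([ 0.4418, -0.2078]), np.float64(0.0223)), (array([ 0.449 , -0.2103]), np.float64(0.0227))]
M [(array([ 0.4471, -0.2124]), np.float64(0.0218))]
S [(array([ 0.644 , -0.1246]), np.float64(0.0176))]
S [(array([ 0.642, -0.127]), np.float64(0.0168))]
[([0.4481, -0.212], np.float64(0.0487))] [([0.6424, -0.1244], np.float64(0.0375))]
```

View pics/end.png

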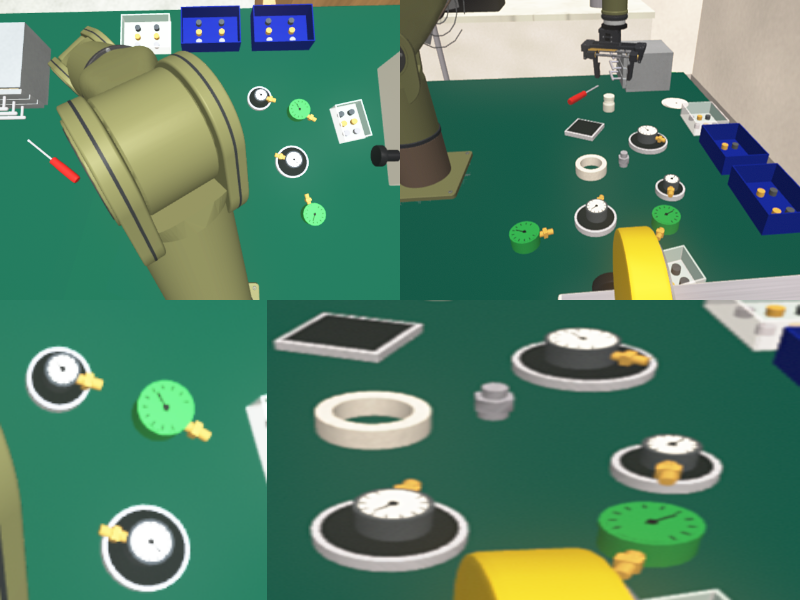

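The picture shows each gauge dial up on its own rest: large (583,345), medium (393,510), small (670,445). The spare rest is empty, and the tape, coupling and jar have not moved. The robot is clear, and measured centres are within about 2 mm. Handing in.

```bash
python3 -c "
from plant import *
print(finish_job())"
```

```text
the job is handed in; nothing more can be done
None
```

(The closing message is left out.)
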